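# Open the push-and-turn finish bottle

## Task

Open the finish bottle that is strapped in its holder: push its child-resistant cap down until it bottoms, turn it counterclockwise while holding it down, and lift it off without forcing it. Set the cap down upright in the steel dish, bar on top, lowering it until it rests there before letting go. Leave everything else on the desk where it is.

Things in the scene. Friction and masses are not known exactly. Their poses are not given: they have to be found in the camera images.
- bottle: Amber bottle, 72 mm across, strapped in a round wooden holder (116 mm across, 14 mm high) screwed to the desk: fixed. Origin on the desk under its axis; z up. It carries a black child-resistant cap, whose rim is 119 mm and whose top is 169 mm above the desk while locked on.
- cap_center (a point): Centre of the loose black cap (about 60 g), on its axis, half-way up its 50 mm height; z up out of its top. A round ribbed skirt 60 mm across and 28 mm high, open below, with a flat top (3 mm above this point) on which stands a bar to grip.
- cap_bar (a point): Middle of the cap's grip bar, 14 mm above cap_center. The bar is 44 mm long along x, 12 mm thick along y, 22 mm high. Bayonet lugs inside the cap lock it until it is pushed down; then it turns counterclockwise seen from above (clockwise is blocked).
- cap_top (a point): Centre of the cap's flat top, at the bar's foot. Pushing down meets a spring: 7 N at first, 0.3 N more per mm. The lugs come free at a depth that differs by bottle (2.5 to 11 mm, unseen); a firm stop is 2 mm deeper, felt as a sharp rise above the spring's 8 to 11 N. 2 to 8 N above the spring keeps it down.
- bottle_neck (a point): On the bottle's axis, 119 mm above the desk. Held down at the stop, the cap is free of the neck's lugs after 0.7 rad of turn; 1.05 rad is mid-gap; at 1.4 rad is another stop. Eased up there it rises by as much as it was pressed and lifts straight off. More than 30 N between cap and bottle (push, twist or pull) breaks it.
- dish: Round steel dish, 112 mm across the rim, 16 mm high, with a flat inner floor about 90 mm across, 5 mm above its underside; loose, 0.35 kg. Origin at the centre of its underside.
- boards_back: Bystander, to be left alone: a loose stack of three dark boards 130 x 100 mm, 59 mm high in all, at the back. Origin at its underside.
- boards_side: Bystander, to be left alone: a loose stack of two dark boards 130 x 100 mm, 39 mm high in all, on the left. Origin at its underside.
- glue_jar: Bystander, to be left alone: a small jar with a plain screw lid, 48 mm across, 65 mm high, between the holder and the dish. Origin at its underside.
- tea_tin: Bystander, to be left alone: a brass-coloured tin 84 mm across, 125 mm high, at the back left. Origin at its underside.
- calculator: Bystander, to be left alone: a desk calculator 150 x 100 x 20 mm, at the back right. Origin at its underside.
- set_square: Bystander, to be left alone: a flat clear drawing triangle, 150 x 120 x 4 mm, at the left. Origin at its underside.
- screwdriver: Bystander, to be left alone: a screwdriver lying at the right. Origin at its underside.
- cork_block: Bystander, to be left alone: a cork sanding block 60 x 35 x 25 mm, near the robot. Origin at its underside.
Not all that is in view belongs to the job. What is shaped like the part that bears cap_center but pink is not meant. Leave any red look-alike of the bottle alone.

How it is judged:
By the outcome, as a careful person would: the job done as asked, in the order asked, and still so for the second after the job is handed in, with the robot touching nothing.
It also fails if it takes over 72 s, if anything falls off the work surface, if the arm or the gripper's body presses on something with over 40 N, if the wrist force passes 120 N, or if a joint passes its speed limit or range.

## Robot

A 6-joint arm with a two-finger parallel gripper is mounted at the origin on the work surface. World frame = base frame: x ahead of the robot, y to its left, z up, the work surface at z = 0. Lengths are in m, angles in rad, forces in N, time in s.
With the tool pointing down it reaches from about 0.425 to 0.95 m from the base axis. Payload 3.5 kg.
Tool frame: the origin (TCP) lies at the very end of the fingers, on their centre line; the grasp point (between the pads) lies 19 mm behind it; y points along the fingers, z is the direction in which the jaws open and shut, and the axes are right-handed (so a half turn about y gives the same grasp; the last joint's range is limited). The gripper opens to 85 mm and grips with 20 to 120 N. Pads are 22 mm wide; open, the fingers measure 114 mm over their backs; the gripper's body (76 mm by 85 mm) begins 54 mm behind the grasp point. The pads swing forward as they close: fully open they stand 13 mm farther back than shut.
Start: joints at [-1.456, 0.286, 1.577, -0, 1.279, -0.15], TCP at [0.177, -0.651, 0.208] pointing down, gripper open.
Joint ranges: [-2.77, 2.77], [-0.9, 2.22], [0.21, 2.48], [-1.53, 4.67], [0.24, 2.81], [-2.84, 2.84]. Speed limits (rad/s): [2.79, 2.79, 3.14, 3.14, 3.14, 3.14].

## Interface

Orientations are given as a unit quaternion [x, y, z, w].
In Python, from plant import ctrl, cams gives the robot as it stands.
- The arm moves only by the tool play_rows, never from a script. Its argument "steps" is a list of rows, each an object of numbers: "claw": the finger opening in cm, from 0 to 8.54; "tx", "ty", "tz": the shift along the tool's x, y, z in cm; "ax", "ay", "az": the turn, a rotation vector about the tool's x, y, z in degrees. A call has 1 to 12 rows; each row is the pose to reach, as a shift and turn from the pose commanded when the call began, along the tool's axes at that moment; what a row does not reach only later rows make up. A row lasts 1/12 s, in which the tool goes at most 41.7 mm and 7.16 degrees, less where a joint would pass 70% of its speed; a pose out of reach is approached as far as the arm can. A call with a gripper value outside its range is refused whole. The fingers move at their own pace and stop on an object; "grip_force" is the grip in N (left out, the last holds). Time passes only in rows, so rows that repeat a pose let the fingers close. It gives the time, the measured TCP pose, the force and the opening at its end, in the units of the state.
- ctrl.get_state(): the state, without advancing time (a new reading comes with each control period).
- cams.read_camera(name): name is "scene" or "top"; returns (picture, depth): 480x640x3 uint8, blue, green, red; 480x640 float32, m along the optical axis (not along the pixel's ray), 0 where there is no reading.
- cams.camera_model(name): a dict with "intrinsics" (3x3 intrinsics, pixels), "rvec" (rotation vector, rad) and "tvec" (3), from world to camera coordinates, as OpenCV has them. Camera axes: x right, y down, z forward; pixel columns grow to the right and rows downward; lengths in m; the calibration is good to about 2 mm. A picture is of the moment at which its call begins. camera_model takes no time and is no camera call.
- ctrl.sign_off(): hands the job in, once; it reports no verdict.
The state is a dict: "time": time; "qpos": joint angles; "dq": joint speeds; "joint_efforts": joint torques, N m; "eef_pos": TCP position; "tcp_rot": TCP orientation; "contact_force": force on the tool from outside, world axes, zero at the start; "wrist_torque": the same for the moment, N m; "opening": opening from 0.0 (shut) to 1.0 (fully open).
Only numpy, scipy, OpenCV 4.12 (cv2) and the standard library are available. Lean on these libraries where they do the work, as an engineer would, in place of code of your own. Each camera call takes 0.05 s, during which the arm holds its last target.

## Working session

There is one attempt and no reset: what is moved stays moved. The work goes in short steps, Python scripts to look and compute and a tool call to move; the robot and the scene stay as the last step left them, time stands still between calls to the robot, and variables do not carry over. Pictures are saved under pics/ and viewed, and the job is handed in when it is done.

Besides the shell and the picture viewer there is one more tool, called after "Emit:" in YAML: its name, and indented under it one key for each argument. play_rows: Moves the arm, as the interface text tells. Its arguments: {"type":"object","properties":{"steps":{"type":"array","items":{"type":"object","properties":{"claw":{"type":"number"},"tx":{"type":"number"},"ty":{"type":"number"},"tz":{"type":"number"},"ax":{"type":"number"},"ay":{"type":"number"},"az":{"type":"number"}}}},"grip_force":{"type":"number"}},"required":["steps"]}

```bash
mkdir -p pics; ls
python3 - <<'E'
from plant import ctrl,cams
import cv2,numpy as np
s=ctrl.get_state();print({k:np.round(v,4).tolist() for k,v in s.items()})
for n in("scene","top"):
    im,d=cams.read_camera(n);cv2.imwrite(f"pics/{n}0.png",im);np.save(f"{n}0.npy",d);print(n,cams.camera_model(n))
E
```

```text
pics
{'time': 0.0, 'qpos': [-1.456, 0.2872, 1.5782, 0.0, 1.2786, -0.15], 'dq': [0.0019, -0.0015, 0.0011, 0.0007, -0.0006, 0.001], 'joint_efforts': [-0.0007, -40.5983, -29.2629, -0.0003, 0.0058, 0.0], 'eef_pos': [0.1766, -0.6507, 0.2066], 'tcp_rot': [-0.0933, 0.7018, -0.7001, 0.0934], 'contact_force': [0.2836, -0.8747, -0.1022], 'wrist_torque': [0.033, -0.0353, -0.0208], 'opening': 1.0002}
scene {'intrinsics': array([[490.65339388,   0.        , 328.31631952],
       [  0.        , 490.65339388, 242.45737081],
       [  0.        ,   0.        ,   1.        ]]), 'rvec': array([ 2.07214341,  1.73203626, -0.47936517]), 'tvec': array([-0.11522892, -0.40761889,  1.48113877])}
top {'intrinsics': array([[447.2367768 ,   0.        , 323.4423276 ],
       [  0.        , 447.2367768 , 232.48136042],
       [  0.        ,   0.        ,   1.        ]]), 'rvec': array([ 2.06215246, -2.16757227,  0.22429058]), 'tvec': array([0.03320207, 0.5708162 , 0.9576765 ])}
```

View pics/scene0.png

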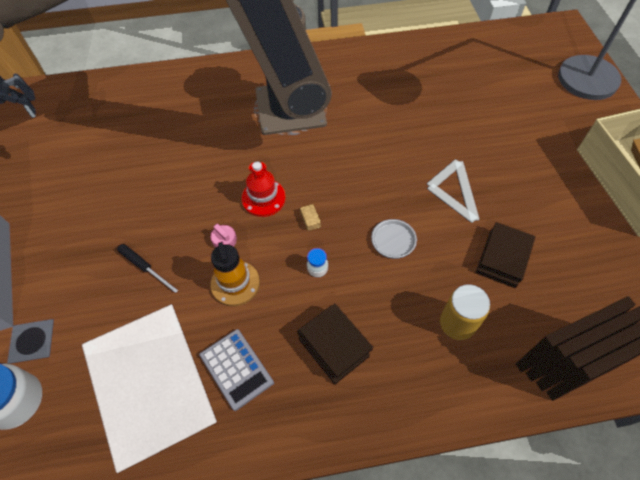

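View pics/top0.png

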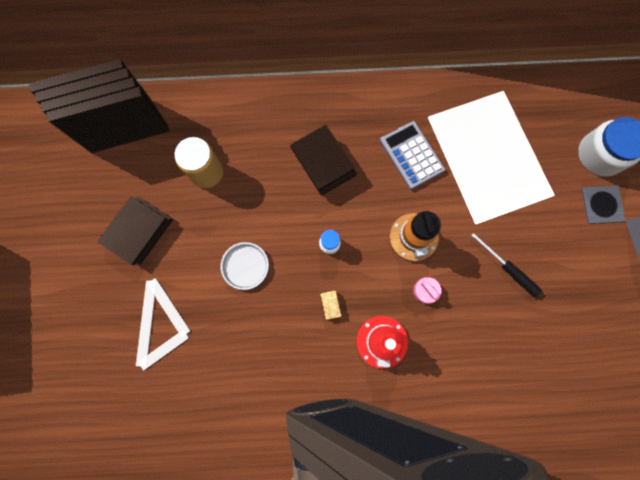

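```bash
cat > h.py <<'E'
import numpy as np,cv2
from plant import ctrl,cams
def cloud(n,d):
    m=cams.camera_model(n);K=m["intrinsics"];R=cv2.Rodrigues(m["rvec"])[0]
    v,u=np.mgrid[:480,:640]
    P=np.stack([(u-K[0,2])/K[0,0]*d,(v-K[1,2])/K[1,1]*d,d],-1)-m["tvec"]
    P=P@R; P[d==0]=np.nan; return P
def ray(n,u,v,z):
    m=cams.camera_model(n);K=m["intrinsics"];R=cv2.Rodrigues(m["rvec"])[0]
    c=-R.T@m["tvec"];r=R.T@np.linalg.solve(K,[u,v,1.]);return c+r*(z-c[2])/r[2]
def proj(n,p):
    m=cams.camera_model(n);return cv2.projectPoints(np.array(p,float).reshape(-1,3),m["rvec"],m["tvec"],m["intrinsics"],None)[0][:,0]
def crop(f,o,x,y,w,h,s):
    im=cv2.imread(f)[y:y+h,x:x+w];cv2.imwrite(o,cv2.resize(im,None,fx=s,fy=s,interpolation=cv2.INTER_CUBIC))
E
python3 - <<'E'
from h import *
crop("pics/top0.png","pics/c1.png",380,195,70,75,8)
crop("pics/scene0.png","pics/c2.png",200,215,70,90,6)
for n in("top","scene"):
    P=cloud(n,np.load(n+"0.npy"))
    Z=P[...,2]
    print(n,'desk',np.nanmedian(Z[200:400:7,60:600:7]))
    box={'top':(380,200,450,265),'scene':(200,235,270,305)}[n]
    q=P[box[1]:box[3],box[0]:box[2]].reshape(-1,3)
    for a,b in((.16,.18),(.143,.150),(.12,.14),(.01,.018)):
        s=q[(q[:,2]>a)&(q[:,2]<b)]
        if len(s):print(a,b,len(s),s.mean(0),s.min(0),s.max(0))
    box={'top':(215,238,275,295),'scene':(365,215,422,262)}[n]
    q=P[box[1]:box[3],box[0]:box[2]].reshape(-1,3)
    for a,b in((.003,.008),(.011,.02)):
        s=q[(q[:,2]>a)&(q[:,2]<b)]
        if len(s):print('dish',a,b,len(s),s.mean(0),s.min(0),s.max(0))
E
```

```text
top desk 0.00013093158572298805
0.16 0.18 146 [ 0.56012029 -0.20897502  0.16802543] [ 0.53883951 -0.21805999  0.16042469] [ 0.58310148 -0.20107273  0.17224675]
0.143 0.15 412 [ 0.55911114 -0.2076678   0.14664988] [ 0.53172783 -0.23816187  0.14300078] [ 0.58945174 -0.17993228  0.14999843]
0.12 0.14 67 [ 0.54704888 -0.19247577  0.13033004] [ 0.53169274 -0.22442578  0.12047796] [ 0.5848831  -0.18040784  0.13975111]
0.01 0.018 680 [ 0.55270248 -0.19289401  0.01378077] [ 0.50378969 -0.266886    0.01004448] [ 0.61877385 -0.15195976  0.01791199]
dish 0.003 0.008 1134 [0.51149884 0.19337065 0.00521108] [0.4426448  0.12493272 0.00300052] [0.58015406 0.26405828 0.00794992]
dish 0.011 0.02 332 [0.51354287 0.1960893  0.01484791] [0.45659146 0.13933185 0.01100219] [0.56710349 0.24780579 0.01986757]
scene desk 0.0009330085929848179
0.16 0.18 116 [ 0.5631869  -0.20940159  0.16847797] [ 0.53877515 -0.21773696  0.16067151] [ 0.58478906 -0.20119682  0.17296371]
0.143 0.15 378 [ 0.5637296  -0.2090777   0.14689304] [ 0.53245511 -0.23838677  0.14301311] [ 0.59040062 -0.18017132  0.14996711]
0.12 0.14 117 [ 0.58253771 -0.20451641  0.13066172] [ 0.55910955 -0.2386958   0.12028816] [ 0.5919154  -0.18025225  0.13995615]
0.01 0.018 739 [ 0.57813626 -0.20585965  0.01404302] [ 0.43056144 -0.26706605  0.01001428] [ 0.62023588 -0.15214748  0.01798788]
dish 0.003 0.008 918 [0.50952807 0.19430624 0.00523705] [0.42805439 0.11355888 0.00300222] [0.57815169 0.27950409 0.00795114]
dish 0.011 0.02 263 [0.50435312 0.19486705 0.01503537] [0.45530466 0.13758877 0.01101986] [0.56793133 0.24752943 0.01994958]
```

View pics/c1.png

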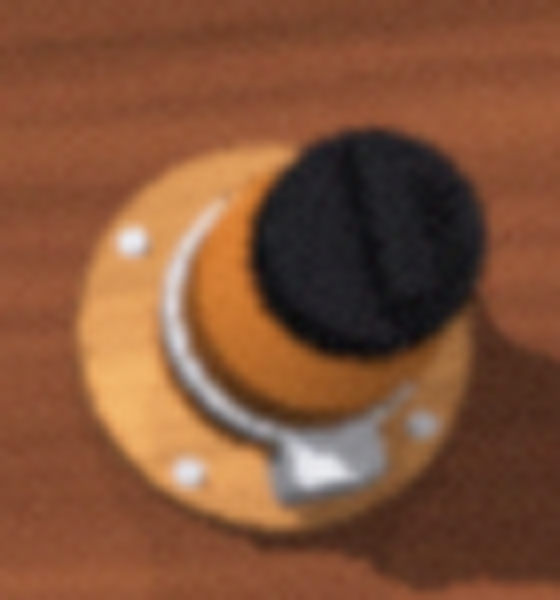

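View pics/c2.png

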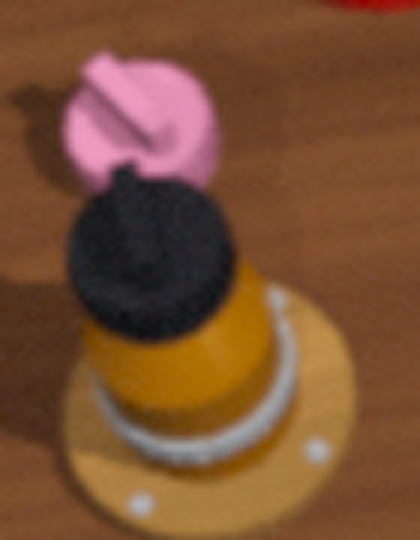

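```bash
cat >> h.py <<'E'
def circ(s):
    A=np.c_[2*s,np.ones(len(s))];x=np.linalg.lstsq(A,(s**2).sum(1),rcond=None)[0];return x[:2],np.sqrt(x[2]+x[:2]@x[:2])
E
python3 - <<'E'
from h import *
from scipy.spatial.transform import Rotation as Ro
for n in("top","scene"):
    P=cloud(n,np.load(n+"0.npy"))
    Z=P[...,2];r=np.hypot(P[...,0]-.561,P[...,1]+.209)
    s=P[(Z>.158)&(r<.028)];c=s[:,:2].mean(0);(rc,wh,an)=cv2.minAreaRect(s[:,:2].astype(np.float32)*1000)
    w,V=np.linalg.eigh(np.cov(s[:,:2].T));d=V[:,1];print(n,'bar',c,np.degrees(np.arctan2(d[1],d[0])),'rect',rc,wh,an,'z',np.percentile(s[:,2],80))
    s=P[(Z>.145)&(r<.035)&(Z<.15)][:,:2]
    print('top rect',cv2.minEnclosingCircle((s*1000).astype(np.float32)))
    r=np.hypot(P[...,0]-.512,P[...,1]-.1935)
    s=P[(Z>.012)&(Z<.02)&(r<.07)][:,:2];print('dish rim',cv2.minEnclosingCircle((s*1000).astype(np.float32)),circ(s))
    r=np.hypot(P[...,0]-.56,P[...,1]+.2095)
    s=P[(Z>.012)&(Z<.017)&(r<.07)&(r>.045)][:,:2];print('holder',cv2.minEnclosingCircle((s*1000).astype(np.float32)),circ(s))
s=ctrl.get_state();print(Ro.from_quat(s["tcp_rot"]).as_matrix().round(4))
E
```

```text
top bar [ 0.5602592  -0.20868093] -170.55546879110267 rect (560.8873901367188, -209.40769958496094) (43.95216751098633, 12.944295883178711) 7.548043727874756 z 0.16959024049113053
top rect ((560.3704223632812, -209.3935546875), 29.653884887695312)
dish rim ((511.7723693847656, 193.01263427734375), 55.56854248046875) (array([0.51150052, 0.19297539]), np.float64(0.05281782193550278))
holder ((560.8099975585938, -209.48069763183594), 57.83381652832031) (array([ 0.56030672, -0.20986344]), np.float64(0.052076059720502436))
scene bar [ 0.5636729  -0.20933675] -170.9561760649289 rect (561.4765014648438, -209.80723571777344) (45.53364562988281, 11.890152931213379) 9.018885612487793 z 0.1699381052389255
top rect ((562.2346801757812, -209.69418334960938), 29.816898345947266)
dish rim ((511.7406311035156, 192.68460083007812), 56.560821533203125) (array([0.51209892, 0.19268108]), np.float64(0.052934425724719965))
holder ((562.3005981445312, -209.4116973876953), 58.376895904541016) (array([ 0.56121096, -0.20972118]), np.float64(0.05198305754414298))
[[-9.652e-01 -3.000e-04  2.617e-01]
 [-2.617e-01  2.200e-03 -9.652e-01]
 [-3.000e-04 -1.000e+00 -2.200e-03]]
```

Run:
```python
from h import *
P=cloud("top",np.load("top0.npy"))
for nm,b in dict(red=(355,312,412,372),pink=(412,275,444,306),jar=(315,225,345,258),tin=(172,132,226,190),side=(95,195,172,266),back=(288,125,356,195)).items():
    q=P[b[1]:b[3],b[0]:b[2]].reshape(-1,3);q=q[q[:,2]>.03];print(nm,np.nanpercentile(q,1,0).round(3),np.nanpercentile(q,99,0).round(3))
s=ctrl.get_state();print(s['eef_pos'],s['contact_force'])
```

```text
red [ 0.275 -0.147  0.045] [ 0.358 -0.079  0.144]
pink [ 0.412 -0.245  0.03 ] [ 0.455 -0.203  0.053]
jar [ 0.532 -0.03   0.031] [0.576 0.013 0.069]
tin [0.709 0.244 0.033] [0.785 0.321 0.128]
side [0.533 0.382 0.033] [0.676 0.519 0.043]
back [ 0.678 -0.071  0.035] [0.826 0.065 0.063]
[ 0.17660994 -0.65080098  0.20672424] [-0.76910652  0.41359407  0.18014845]
```

Emit:
play_rows:
  steps:
    - {"claw":5,"tx":-48.7,"tz":-32.5,"ty":0,"ay":6.5}
    - {"claw":5,"tx":-48.7,"tz":-32.5,"ty":0,"ay":6.5}
    - {"claw":5,"tx":-48.7,"tz":-32.5,"ty":0,"ay":6.5}
    - {"claw":5,"tx":-48.7,"tz":-32.5,"ty":0,"ay":6.5}
    - {"claw":5,"tx":-48.7,"tz":-32.5,"ty":0,"ay":6.5}
    - {"claw":5,"tx":-48.7,"tz":-32.5,"ty":0,"ay":6.5}

```text
invalid input at $.steps[0]: expected keys claw, tx, ty, tz, ax, ay, az
```

Emit:
play_rows:
  steps:
    - {"claw":5,"tx":-48.7,"ty":0,"tz":-32.5,"ax":0,"ay":6.5,"az":0}
    - {"claw":5,"tx":-48.7,"ty":0,"tz":-32.5,"ax":0,"ay":6.5,"az":0}
    - {"claw":5,"tx":-48.7,"ty":0,"tz":-32.5,"ax":0,"ay":6.5,"az":0}
    - {"claw":5,"tx":-48.7,"ty":0,"tz":-32.5,"ax":0,"ay":6.5,"az":0}
    - {"claw":5,"tx":-48.7,"ty":0,"tz":-32.5,"ax":0,"ay":6.5,"az":0}
    - {"claw":5,"tx":-48.7,"ty":0,"tz":-32.5,"ax":0,"ay":6.5,"az":0}
    - {"claw":5,"tx":-48.7,"ty":0,"tz":-32.5,"ax":0,"ay":6.5,"az":0}
    - {"claw":5,"tx":-48.7,"ty":0,"tz":-32.5,"ax":0,"ay":6.5,"az":0}
    - {"claw":5,"tx":-48.7,"ty":0,"tz":-32.5,"ax":0,"ay":6.5,"az":0}
    - {"claw":5,"tx":-48.7,"ty":0,"tz":-32.5,"ax":0,"ay":6.5,"az":0}
    - {"claw":5,"tx":-48.7,"ty":0,"tz":-32.5,"ax":0,"ay":6.5,"az":0}
    - {"claw":5,"tx":-48.7,"ty":0,"tz":-32.5,"ax":0,"ay":6.5,"az":0}

```text
time: 1.1
eef_pos: [0.5062, -0.2727, 0.2076]
tcp_rot: [-0.054, 0.705, -0.705, 0.053]
contact_force: [-0.4, -1.3, -0.2]
opening: 0.585
```

Emit:
play_rows:
  steps:
    - {"claw":5,"tx":0,"ty":0,"tz":0,"ax":0,"ay":0,"az":0}
    - {"claw":5,"tx":0,"ty":0,"tz":0,"ax":0,"ay":0,"az":0}
    - {"claw":5,"tx":0,"ty":0,"tz":0,"ax":0,"ay":0,"az":0}

```text
time: 1.35
eef_pos: [0.5052, -0.2745, 0.2075]
tcp_rot: [-0.054, 0.705, -0.705, 0.053]
contact_force: [0.2, -0.1, -0.4]
opening: 0.583
```

```bash
cat >> h.py <<'E'
from scipy.spatial.transform import Rotation as Ro
def go(p,zang):
    s=ctrl.get_state();R=Ro.from_quat(s["tcp_rot"]);z=np.radians(zang);zz=np.array([np.cos(z),np.sin(z),0]);y=np.array([0,0,-1.])
    T=Ro.from_matrix(np.c_[np.cross(y,zz),y,zz])
    print('pos',s['eef_pos'].round(4) if hasattr(s['eef_pos'],'round') else s['eef_pos'],'t cm',(R.inv().apply(np.array(p)-s['eef_pos'])*100).round(2),'a deg',np.degrees((R.inv()*T).as_rotvec()).round(2),'F',np.round(s['contact_force'],2),'M',np.round(s['wrist_torque'],2),'q',np.round(s['qpos'],2),s['opening'])
E
python3 -c "
from h import *
go([.561,-.2095,.208],-81.3)"
```

```text
pos [ 0.5052 -0.2745  0.2075] t cm [-6.5  -0.06 -5.58] a deg [0.02 0.02 0.06] F [ 0.16 -0.05 -0.36] M [0.03 0.03 0.08] q [-0.67  0.07  1.83 -0.    1.25  0.74] 0.5832885454493557
```

Emit:
play_rows:
  steps:
    - {"claw":5,"tx":-3.25,"ty":0,"tz":-2.8,"ax":0,"ay":0,"az":0}
    - {"claw":5,"tx":-6.5,"ty":0,"tz":-5.58,"ax":0,"ay":0,"az":0}
    - {"claw":5,"tx":-6.5,"ty":0,"tz":-5.58,"ax":0,"ay":0,"az":0}
    - {"claw":5,"tx":-6.5,"ty":0,"tz":-5.58,"ax":0,"ay":0,"az":0}
    - {"claw":5,"tx":-6.5,"ty":0,"tz":-5.58,"ax":0,"ay":0,"az":0}

```text
time: 1.77
eef_pos: [0.5605, -0.211, 0.2077]
tcp_rot: [0.053, -0.705, 0.705, -0.053]
contact_force: [-0.9, -0.5, 0.7]
opening: 0.586
```

Run:
```python
from h import *
go([.561,-.2095,.155],-81.3)
im,d=cams.read_camera("scene");cv2.imwrite("pics/s1.png",im);crop("pics/s1.png","pics/s1c.png",180,160,110,130,5)
im,d=cams.read_camera("top");cv2.imwrite("pics/t1.png",im);crop("pics/t1.png","pics/t1c.png",360,170,110,110,6)
```

```text
pos [ 0.5605 -0.211   0.2077] t cm [-0.08  5.27 -0.14] a deg [-0.01 -0.1   0.06] F [-0.9  -0.46  0.66] M [ 0.02 -0.02  0.03] q [-0.53  0.12  1.77 -0.    1.25  0.89] 0.5862967709014775
```

View pics/s1c.png

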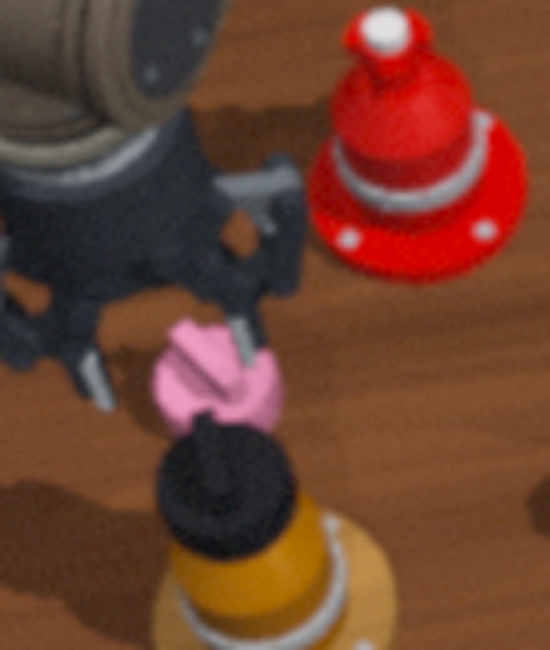

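View pics/t1c.png

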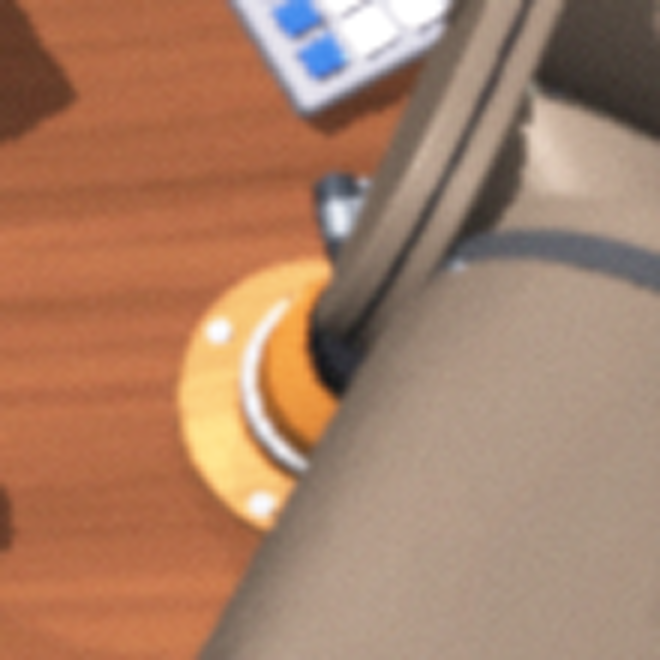

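Run:
```python
from h import *
print(proj("scene",[[.5605,-.211,.208],[.561,-.2095,.169]]))
go([.561,-.2095,.155],-81.3)
```

```text
[[217.67880494 240.41480917]
 [222.14744143 249.88300661]]
pos [ 0.5603 -0.2114  0.2078] t cm [-0.1   5.28 -0.18] a deg [-0.   -0.17  0.04] F [-0.48 -0.64 -0.67] M [ 0.02 -0.03 -0.01] q [-0.53  0.12  1.77 -0.    1.25  0.89] 0.5844771767798678
```

Emit:
play_rows:
  steps:
    - {"claw":4,"tx":-0.1,"ty":2.5,"tz":-0.18,"ax":0,"ay":-0.1,"az":0}
    - {"claw":4,"tx":-0.1,"ty":5,"tz":-0.18,"ax":0,"ay":-0.1,"az":0}
    - {"claw":4,"tx":-0.1,"ty":5.6,"tz":-0.18,"ax":0,"ay":-0.1,"az":0}
    - {"claw":4,"tx":-0.1,"ty":5.8,"tz":-0.18,"ax":0,"ay":-0.1,"az":0}
    - {"claw":4,"tx":-0.1,"ty":5.8,"tz":-0.18,"ax":0,"ay":-0.1,"az":0}
    - {"claw":4,"tx":-0.1,"ty":5.8,"tz":-0.18,"ax":0,"ay":-0.1,"az":0}

```text
time: 2.37
eef_pos: [0.5626, -0.2089, 0.1516]
tcp_rot: [0.053, -0.705, 0.706, -0.054]
contact_force: [0.0, 0.5, -0.0]
opening: 0.465
```

```bash
python3 -c "
from h import *
go([.561,-.2095,.149],-81.3)"
```

```text
pos [ 0.5626 -0.2089  0.1516] t cm [0.16 0.26 0.04] a deg [-0.09  0.02 -0.1 ] F [ 0.01  0.47 -0.02] M [ 0.01 -0.03 -0.  ] q [-0.52  0.17  1.82 -0.    1.15  0.89] 0.46458318079636335
```

Emit:
play_rows:
  steps:
    - {"claw":3,"tx":0.1,"ty":0.2,"tz":0,"ax":0,"ay":0,"az":0}
    - {"claw":2,"tx":0.1,"ty":0.2,"tz":0,"ax":0,"ay":0,"az":0}
    - {"claw":1.6,"tx":0.1,"ty":0.2,"tz":0,"ax":0,"ay":0,"az":0}
    - {"claw":1.6,"tx":0.1,"ty":0.2,"tz":0,"ax":0,"ay":0,"az":0}
    - {"claw":1.6,"tx":0.1,"ty":0.2,"tz":0,"ax":0,"ay":0,"az":0}
  grip_force: 40

```text
time: 2.78
eef_pos: [0.5612, -0.208, 0.1484]
tcp_rot: [0.054, -0.705, 0.705, -0.054]
contact_force: [-0.6, 0.5, -0.7]
opening: 0.185
```

```bash
python3 -c "
from h import *
go([.561,-.2095,.149],-81.3)"
```

```text
pos [ 0.5612 -0.208   0.1484] t cm [ 0.04 -0.06  0.14] a deg [-0.02  0.08 -0.03] F [-0.61  0.5  -0.74] M [0.01 0.05 0.01] q [-0.52  0.17  1.82  0.    1.14  0.89] 0.18519171713053947
```

Close on the bar gently and read forces.

Emit:
play_rows:
  steps:
    - {"claw":1.2,"tx":0,"ty":0,"tz":0.1,"ax":0,"ay":0,"az":0}
    - {"claw":0.5,"tx":0,"ty":0,"tz":0.1,"ax":0,"ay":0,"az":0}
    - {"claw":0.5,"tx":0,"ty":0,"tz":0.1,"ax":0,"ay":0,"az":0}
    - {"claw":0.5,"tx":0,"ty":0,"tz":0.1,"ax":0,"ay":0,"az":0}
    - {"claw":0.5,"tx":0,"ty":0,"tz":0.1,"ax":0,"ay":0,"az":0}
  grip_force: 40

```text
time: 3.2
eef_pos: [0.5612, -0.209, 0.148]
tcp_rot: [-0.054, 0.705, -0.705, 0.054]
contact_force: [0.7, 1.0, -0.2]
opening: 0.058
```

```bash
python3 -c "
from h import *
go([.561,-.2095,.149],-81.3)"
```

```text
pos [ 0.5612 -0.209   0.148 ] t cm [ 0.03 -0.1   0.05] a deg [0.   0.07 0.  ] F [ 0.69  0.99 -0.22] M [0.04 0.03 0.04] q [-0.53  0.18  1.82  0.    1.14  0.89] 0.05828956168551773
```

Run:
```python
from h import *
im,d=cams.read_camera("scene");cv2.imwrite("pics/s2.png",im);crop("pics/s2.png","pics/s2c.png",180,180,100,120,5)
np.save("s2.npy",d)
print(proj("scene",[[.561,-.2095,.148],[.561,-.2095,.169]]))
```

```text
[[224.05175661 254.68372653]
 [222.14744143 249.88300661]]
```

View pics/s2c.png

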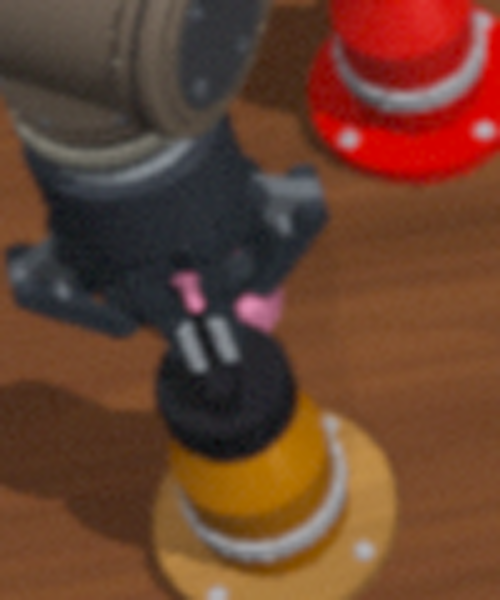

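Emit:
play_rows:
  steps:
    - {"claw":0,"tx":0,"ty":0,"tz":0,"ax":0,"ay":0,"az":0}
    - {"claw":0,"tx":0,"ty":0,"tz":0,"ax":0,"ay":0,"az":0}
    - {"claw":0,"tx":0,"ty":0,"tz":0,"ax":0,"ay":0,"az":0}
    - {"claw":0,"tx":0,"ty":0,"tz":0,"ax":0,"ay":0,"az":0}
  grip_force: 40

```text
time: 3.58
eef_pos: [0.5612, -0.209, 0.148]
tcp_rot: [0.054, -0.705, 0.705, -0.054]
contact_force: [0.2, -0.6, 0.7]
opening: 0.002
```

```bash
python3 -c "
from h import *
go([.561,-.2095,.149],-81.3)"
```

```text
pos [ 0.5612 -0.209   0.148 ] t cm [ 0.02 -0.1   0.05] a deg [-0.    0.07 -0.  ] F [ 0.17 -0.64  0.65] M [ 0.03  0.03 -0.  ] q [-0.53  0.18  1.82  0.    1.14  0.89] 0.002197274349133389
```

Run:
```python
from h import *
im,d=cams.read_camera("scene");cv2.imwrite("pics/s3.png",im);crop("pics/s3.png","pics/s3c.png",195,225,60,60,9)
P=cloud("scene",d)
for (u,v) in [(219,249),(225,248),(222,250),(215,255),(223,258),(224,262),(221,243),(218,240)]: print(u,v,P[v,u].round(4))
im,d=cams.read_camera("top");cv2.imwrite("pics/t3.png",im);crop("pics/t3.png","pics/t3c.png",370,170,90,90,6)
```

```text
219 249 [ 0.5728 -0.2119  0.1939]
225 248 [ 0.5676 -0.2008  0.1857]
222 250 [ 0.5731 -0.2068  0.1887]
215 255 [ 0.5585 -0.2287  0.1484]
223 258 [ 0.5833 -0.2084  0.1731]
224 262 [ 0.5819 -0.21    0.1532]
221 243 [ 0.5719 -0.2037  0.2144]
218 240 [ 0.5597 -0.2103  0.2081]
```

View pics/s3c.png

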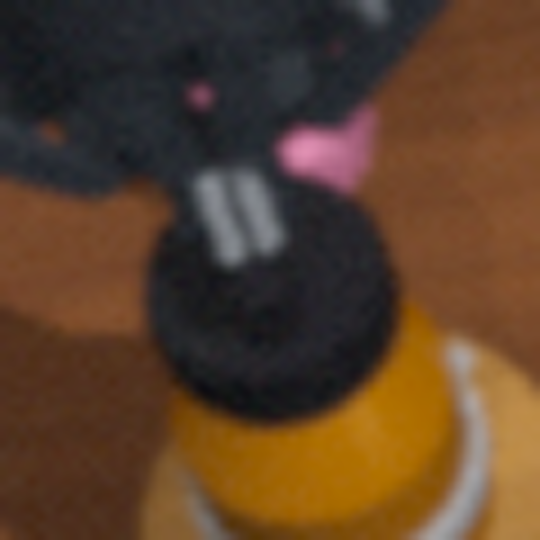

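View pics/t3c.png

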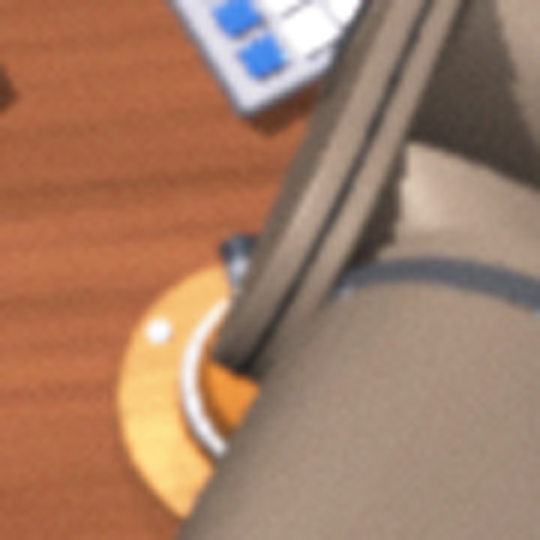

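Run:
```python
from h import *
im,d=cams.read_camera("scene");P=cloud("scene",d)
for v in range(238,268):
    print(v,' '.join(f"{P[v,u,0]*1000:4.0f}/{P[v,u,1]*1000:4.0f}/{P[v,u,2]*1000:3.0f}/{im[v,u].mean():3.0f}" for u in range(214,234,2)))
print(ctrl.get_state()['qpos'])
```

```text
238  580/-211/250/ 40  562/-212/220/ 33  555/-210/208/ 35  575/-201/239/ 37  576/-197/239/ 46  575/-194/236/ 43  567/-192/223/ 41  569/-187/225/ 53  569/-184/223/ 50  570/-180/225/ 55
239  580/-212/246/ 42  568/-211/226/ 30  558/-210/209/ 35  577/-201/237/ 38  572/-199/229/ 39  571/-195/226/ 42  566/-193/217/ 48  565/-189/215/103  569/-184/220/100  569/-180/219/ 95
240  578/-213/239/ 42  573/-211/231/ 37  562/-210/212/ 31  571/-204/225/ 39  572/-200/225/ 39  572/-196/225/ 43  565/-194/212/ 88  451/-215/ 29/153  452/-210/ 29/156  450/-206/ 25/136
241  573/-215/228/ 35  573/-211/226/ 42  562/-211/207/ 34  571/-204/222/ 39  571/-200/220/ 46  572/-196/221/ 44  567/-194/211/116  454/-215/ 29/177  454/-210/ 28/170  454/-206/ 26/153
242  572/-216/223/ 45  574/-212/224/ 37  570/-209/217/ 38  572/-205/219/ 46  574/-201/221/ 44  572/-197/217/ 47  566/-195/205/110  456/-216/ 28/172  457/-211/ 29/161  452/-207/ 19/146
243  575/-216/223/ 43  573/-213/219/ 49  571/-210/215/ 58  568/-207/209/ 60  574/-201/217/ 68  571/-198/210/ 46  568/-195/205/ 88  458/-216/ 27/148  458/-211/ 25/145  452/-208/ 15/
[... 3818 characters left out ...]
/-203/146/ 37  584/-199/145/ 36  584/-195/144/ 34
265  580/-233/144/ 23  583/-228/147/ 31  583/-224/146/ 40  581/-221/142/ 41  584/-216/146/ 41  585/-212/146/ 39  586/-208/146/ 41  588/-203/149/ 37  587/-199/145/ 35  586/-195/142/ 32
266  573/-236/126/ 30  583/-229/144/ 26  585/-224/146/ 29  586/-220/146/ 36  589/-215/150/ 37  588/-212/147/ 32  588/-208/145/ 34  589/-203/146/ 30  587/-200/141/ 30  585/-196/136/ 29
267  572/-237/122/ 42  579/-231/132/ 23  583/-226/138/ 21  587/-221/143/ 27  590/-216/148/ 30  589/-212/145/ 29  590/-208/144/ 28  589/-204/141/ 21  589/-200/141/ 27  587/-197/135/ 28
[-5.25793857e-01  1.76230635e-01  1.82150484e+00  1.00129040e-05
  1.14385052e+00  8.91871220e-01]
```

Run:
```python
from h import *
for z in(.2,.208,.215,.22,.225,.23,.235,.24): print(z,proj("scene",[[.5605+.011-.004,-.211-.025,z],[.5605+.011+.004,-.211+.025,z]]).round(1).tolist())
im=cv2.imread("pics/s1.png")
crop("pics/s1.png","pics/s1d.png",185,210,60,50,10)
```

```text
0.2 [[206.5, 247.2], [231.2, 246.7]]
0.208 [[205.6, 245.2], [230.4, 244.7]]
0.215 [[204.8, 243.5], [229.8, 243.0]]
0.22 [[204.2, 242.2], [229.4, 241.8]]
0.225 [[203.7, 241.0], [228.9, 240.5]]
0.23 [[203.1, 239.7], [228.5, 239.2]]
0.235 [[202.5, 238.4], [228.0, 237.9]]
0.24 [[202.0, 237.1], [227.5, 236.6]]
```

View pics/s1d.png

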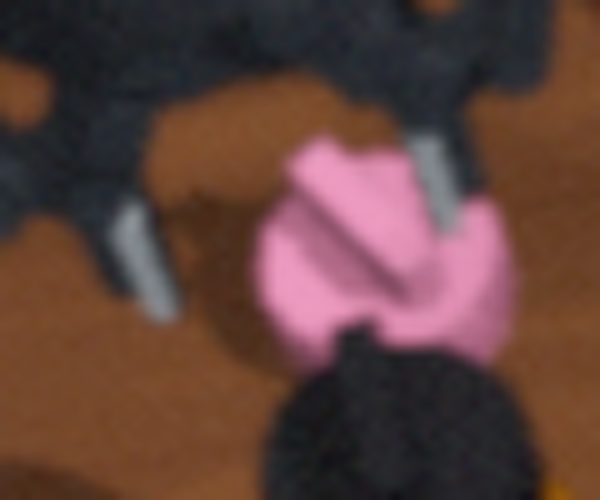

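Emit:
play_rows:
  steps:
    - {"claw":3,"tx":0,"ty":0,"tz":0,"ax":0,"ay":0,"az":0}
    - {"claw":3.5,"tx":0,"ty":0,"tz":0,"ax":0,"ay":0,"az":0}
    - {"claw":3.5,"tx":0,"ty":0,"tz":0,"ax":0,"ay":0,"az":0}
    - {"claw":3.5,"tx":0,"ty":0,"tz":0,"ax":0,"ay":0,"az":0}
    - {"claw":3.5,"tx":0,"ty":0.5,"tz":0,"ax":0,"ay":0,"az":0}
    - {"claw":3.5,"tx":0,"ty":1,"tz":0,"ax":0,"ay":0,"az":0}
    - {"claw":3.5,"tx":0,"ty":1.5,"tz":0,"ax":0,"ay":0,"az":0}
    - {"claw":3.5,"tx":0,"ty":2.0,"tz":0,"ax":0,"ay":0,"az":0}
    - {"claw":3.5,"tx":0,"ty":2.0,"tz":0,"ax":0,"ay":0,"az":0}
    - {"claw":3.5,"tx":0,"ty":2.0,"tz":0,"ax":0,"ay":0,"az":0}
  grip_force: 40

```text
time: 4.57
eef_pos: [0.5608, -0.2087, 0.1272]
tcp_rot: [-0.055, 0.705, -0.705, 0.054]
contact_force: [0.3, -0.7, 0.5]
opening: 0.412
```

Run:
```python
from h import *
go([.561,-.2095,.128],-81.3)
im,d=cams.read_camera("scene");cv2.imwrite("pics/s4.png",im);crop("pics/s4.png","pics/s4c.png",195,225,60,60,9)
```

```text
pos [ 0.5608 -0.2087  0.1272] t cm [-0.01 -0.08  0.08] a deg [0.05 0.07 0.07] F [ 0.34 -0.72  0.47] M [-0.01 -0.01 -0.08] q [-0.53  0.2   1.84  0.    1.11  0.89] 0.41171519904513637
```

View pics/s4c.png

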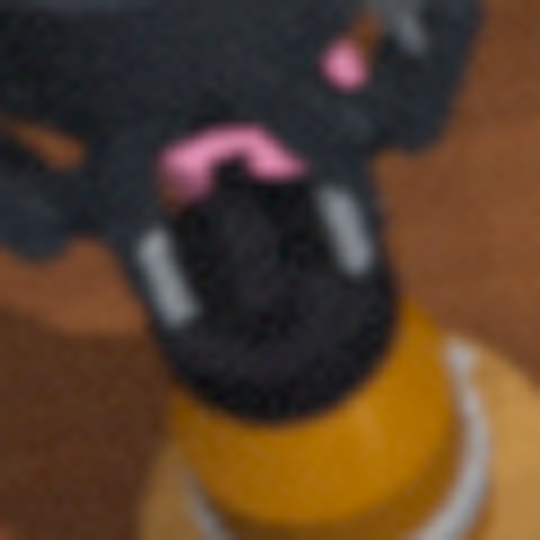

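Emit:
play_rows:
  steps:
    - {"claw":1.8,"tx":0,"ty":0,"tz":0.05,"ax":0,"ay":0,"az":0}
    - {"claw":1.4,"tx":0,"ty":0,"tz":0.05,"ax":0,"ay":0,"az":0}
    - {"claw":1.2,"tx":0,"ty":0,"tz":0.05,"ax":0,"ay":0,"az":0}
    - {"claw":0.8,"tx":0,"ty":0,"tz":0.05,"ax":0,"ay":0,"az":0}
    - {"claw":0.8,"tx":0,"ty":0,"tz":0.05,"ax":0,"ay":0,"az":0}
    - {"claw":0.8,"tx":0,"ty":0,"tz":0.05,"ax":0,"ay":0,"az":0}
  grip_force: 25

```text
time: 5.12
eef_pos: [0.5615, -0.2097, 0.1285]
tcp_rot: [0.054, -0.705, 0.705, -0.054]
contact_force: [-0.1, -0.6, 1.4]
opening: 0.136
```

```bash
python3 -c "
from h import *
go([.561,-.2095,.128],-81.3)"
```

```text
pos [ 0.5615 -0.2097  0.1285] t cm [ 0.05  0.05 -0.03] a deg [-0.04  0.07 -0.04] F [-0.07 -0.64  1.4 ] M [-0.05  0.   -0.03] q [-0.53  0.2   1.83 -0.    1.11  0.89] 0.13600469295760617
```

Emit:
play_rows:
  steps:
    - {"claw":0,"tx":0,"ty":0,"tz":0,"ax":0,"ay":0,"az":0}
    - {"claw":0,"tx":0,"ty":0,"tz":0,"ax":0,"ay":0,"az":0}
    - {"claw":0,"tx":0,"ty":0.1,"tz":0,"ax":0,"ay":0,"az":0}
    - {"claw":0,"tx":0,"ty":0.1,"tz":0,"ax":0,"ay":0,"az":0}
  grip_force: 60

```text
time: 5.45
eef_pos: [0.5617, -0.2097, 0.1282]
tcp_rot: [0.054, -0.705, 0.705, -0.054]
contact_force: [-1.1, 0.6, 6.3]
opening: 0.123
```

Emit:
play_rows:
  steps:
    - {"claw":0,"tx":0,"ty":0.05,"tz":0,"ax":0,"ay":0,"az":0}
    - {"claw":0,"tx":0,"ty":0.1,"tz":0,"ax":0,"ay":0,"az":0}
    - {"claw":0,"tx":0,"ty":0.1,"tz":0,"ax":0,"ay":0,"az":0}

```text
time: 5.7
eef_pos: [0.5617, -0.2097, 0.1274]
tcp_rot: [0.054, -0.705, 0.705, -0.054]
contact_force: [-1.3, 0.2, 5.8]
opening: 0.119
```

Emit:
play_rows:
  steps:
    - {"claw":0,"tx":0,"ty":0.05,"tz":0,"ax":0,"ay":0,"az":0}
    - {"claw":0,"tx":0,"ty":0.1,"tz":0,"ax":0,"ay":0,"az":0}
    - {"claw":0,"tx":0,"ty":0.1,"tz":0,"ax":0,"ay":0,"az":0}

```text
time: 5.95
eef_pos: [0.5617, -0.2097, 0.1265]
tcp_rot: [0.054, -0.705, 0.705, -0.054]
contact_force: [-1.7, 0.2, 6.6]
opening: 0.124
```

Emit:
play_rows:
  steps:
    - {"claw":0,"tx":0,"ty":0.05,"tz":0,"ax":0,"ay":0,"az":0}
    - {"claw":0,"tx":0,"ty":0.1,"tz":0,"ax":0,"ay":0,"az":0}
    - {"claw":0,"tx":0,"ty":0.1,"tz":0,"ax":0,"ay":0,"az":0}

```text
time: 6.2
eef_pos: [0.5617, -0.2098, 0.1256]
tcp_rot: [0.054, -0.705, 0.705, -0.054]
contact_force: [-1.7, 1.6, 7.2]
opening: 0.123
```

Emit:
play_rows:
  steps:
    - {"claw":0,"tx":0,"ty":0.05,"tz":0,"ax":0,"ay":0,"az":0}
    - {"claw":0,"tx":0,"ty":0.1,"tz":0,"ax":0,"ay":0,"az":0}
    - {"claw":0,"tx":0,"ty":0.1,"tz":0,"ax":0,"ay":0,"az":0}

```text
time: 6.45
eef_pos: [0.5617, -0.2097, 0.1247]
tcp_rot: [0.054, -0.705, 0.705, -0.054]
contact_force: [-1.1, 1.6, 7.7]
opening: 0.122
```

Emit:
play_rows:
  steps:
    - {"claw":0,"tx":0,"ty":0.06,"tz":0,"ax":0,"ay":0,"az":0}
    - {"claw":0,"tx":0,"ty":0.06,"tz":0,"ax":0,"ay":0,"az":0}
    - {"claw":0,"tx":0,"ty":0.06,"tz":0,"ax":0,"ay":0,"az":0}

```text
time: 6.7
eef_pos: [0.5617, -0.2097, 0.1242]
tcp_rot: [0.054, -0.705, 0.705, -0.054]
contact_force: [-2.5, 0.5, 7.6]
opening: 0.12
```

Emit:
play_rows:
  steps:
    - {"claw":0,"tx":0,"ty":0.06,"tz":0,"ax":0,"ay":0,"az":0}
    - {"claw":0,"tx":0,"ty":0.06,"tz":0,"ax":0,"ay":0,"az":0}
    - {"claw":0,"tx":0,"ty":0.06,"tz":0,"ax":0,"ay":0,"az":0}

```text
time: 6.95
eef_pos: [0.5617, -0.2097, 0.1237]
tcp_rot: [0.054, -0.705, 0.705, -0.054]
contact_force: [-1.3, 0.1, 7.5]
opening: 0.123
```

Emit:
play_rows:
  steps:
    - {"claw":0,"tx":0,"ty":0.06,"tz":0,"ax":0,"ay":0,"az":0}
    - {"claw":0,"tx":0,"ty":0.06,"tz":0,"ax":0,"ay":0,"az":0}
    - {"claw":0,"tx":0,"ty":0.06,"tz":0,"ax":0,"ay":0,"az":0}

```text
time: 7.2
eef_pos: [0.5617, -0.2098, 0.1231]
tcp_rot: [0.054, -0.705, 0.705, -0.054]
contact_force: [-1.6, 1.4, 7.8]
opening: 0.121
```

Emit:
play_rows:
  steps:
    - {"claw":0,"tx":0,"ty":0.06,"tz":0,"ax":0,"ay":0,"az":0}
    - {"claw":0,"tx":0,"ty":0.06,"tz":0,"ax":0,"ay":0,"az":0}
    - {"claw":0,"tx":0,"ty":0.06,"tz":0,"ax":0,"ay":0,"az":0}

```text
time: 7.45
eef_pos: [0.5617, -0.2098, 0.1225]
tcp_rot: [0.054, -0.705, 0.705, -0.054]
contact_force: [-1.6, 1.4, 8.0]
opening: 0.118
```

Emit:
play_rows:
  steps:
    - {"claw":0,"tx":0,"ty":0.06,"tz":0,"ax":0,"ay":0,"az":0}
    - {"claw":0,"tx":0,"ty":0.06,"tz":0,"ax":0,"ay":0,"az":0}
    - {"claw":0,"tx":0,"ty":0.06,"tz":0,"ax":0,"ay":0,"az":0}

```text
time: 7.7
eef_pos: [0.5617, -0.2097, 0.122]
tcp_rot: [0.054, -0.705, 0.705, -0.054]
contact_force: [-2.1, 1.1, 6.9]
opening: 0.122
```

Emit:
play_rows:
  steps:
    - {"claw":0,"tx":0,"ty":0.06,"tz":0,"ax":0,"ay":0,"az":0}
    - {"claw":0,"tx":0,"ty":0.06,"tz":0,"ax":0,"ay":0,"az":0}
    - {"claw":0,"tx":0,"ty":0.06,"tz":0,"ax":0,"ay":0,"az":0}

```text
time: 7.95
eef_pos: [0.5617, -0.2098, 0.1215]
tcp_rot: [0.054, -0.705, 0.705, -0.054]
contact_force: [-2.8, 0.9, 8.4]
opening: 0.12
```

Emit:
play_rows:
  steps:
    - {"claw":0,"tx":0,"ty":0.06,"tz":0,"ax":0,"ay":0,"az":0}
    - {"claw":0,"tx":0,"ty":0.06,"tz":0,"ax":0,"ay":0,"az":0}
    - {"claw":0,"tx":0,"ty":0.06,"tz":0,"ax":0,"ay":0,"az":0}

```text
time: 8.2
eef_pos: [0.5617, -0.2098, 0.1209]
tcp_rot: [0.054, -0.705, 0.705, -0.054]
contact_force: [-2.0, 1.2, 9.0]
opening: 0.122
```

Emit:
play_rows:
  steps:
    - {"claw":0,"tx":0,"ty":0.06,"tz":0,"ax":0,"ay":0,"az":0}
    - {"claw":0,"tx":0,"ty":0.06,"tz":0,"ax":0,"ay":0,"az":0}
    - {"claw":0,"tx":0,"ty":0.06,"tz":0,"ax":0,"ay":0,"az":0}

```text
time: 8.45
eef_pos: [0.5617, -0.2098, 0.1204]
tcp_rot: [0.054, -0.705, 0.705, -0.054]
contact_force: [-3.6, 0.7, 9.1]
opening: 0.12
```

Emit:
play_rows:
  steps:
    - {"claw":0,"tx":0,"ty":0.06,"tz":0,"ax":0,"ay":0,"az":0}
    - {"claw":0,"tx":0,"ty":0.06,"tz":0,"ax":0,"ay":0,"az":0}
    - {"claw":0,"tx":0,"ty":0.06,"tz":0,"ax":0,"ay":0,"az":0}

```text
time: 8.7
eef_pos: [0.5618, -0.2098, 0.1204]
tcp_rot: [0.054, -0.705, 0.705, -0.054]
contact_force: [-3.7, 1.7, 10.6]
opening: 0.122
```

Run:
```python
from h import *
go([.561,-.2095,.128],-81.3)
im,d=cams.read_camera("scene");cv2.imwrite("pics/s5.png",im);crop("pics/s5.png","pics/s5c.png",195,225,60,60,9)
P=cloud("scene",d);q=P[235:280,195:255].reshape(-1,3);r=np.hypot(q[:,0]-.561,q[:,1]+.2095)
s=q[(r<.03)&(q[:,2]>.125)&(q[:,2]<.155)];print(np.histogram(s[:,2],bins=15))
print(ctrl.get_state()['contact_force'])
```

```text
pos [ 0.5618 -0.2098  0.1204] t cm [ 0.07 -0.76 -0.04] a deg [-0.05  0.08 -0.04] F [-3.74  1.7  10.58] M [0.18 0.62 0.02] q [-0.53  0.21  1.84 -0.    1.09  0.89] 0.12161637654817396
(array([ 8, 15, 10, 12, 13, 38, 72, 92, 56,  4,  5,  1,  6,  5, 12]), array([0.12508799, 0.12702922, 0.12897044, 0.13091166, 0.13285289,
       0.13479411, 0.13673534, 0.13867656, 0.14061779, 0.14255901,
       0.14450024, 0.14644146, 0.14838269, 0.15032391, 0.15226514,
       0.15420636]))
[-2.98872807  0.7050746  10.98171466]
```

View pics/s5c.png

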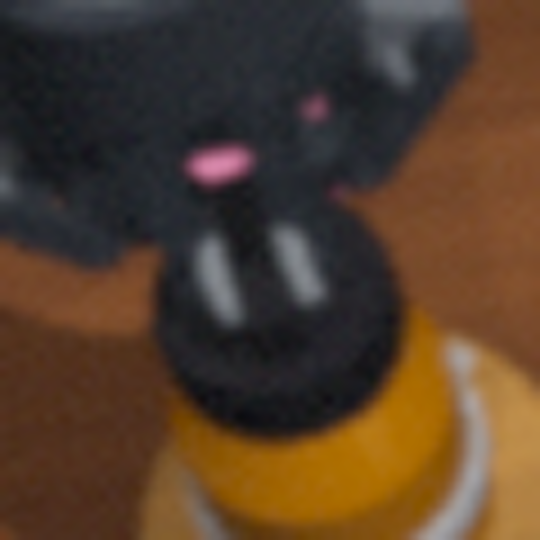

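Emit:
play_rows:
  steps:
    - {"claw":0,"tx":0,"ty":0.06,"tz":0,"ax":0,"ay":0,"az":0}
    - {"claw":0,"tx":0,"ty":0.06,"tz":0,"ax":0,"ay":0,"az":0}
    - {"claw":0,"tx":0,"ty":0.06,"tz":0,"ax":0,"ay":0,"az":0}

```text
time: 9.0
eef_pos: [0.5618, -0.2098, 0.1204]
tcp_rot: [0.054, -0.705, 0.705, -0.054]
contact_force: [-3.2, 2.2, 13.0]
opening: 0.123
```

Emit:
play_rows:
  steps:
    - {"claw":0,"tx":0,"ty":0.06,"tz":0,"ax":0,"ay":0,"az":0}
    - {"claw":0,"tx":0,"ty":0.06,"tz":0,"ax":0,"ay":0,"az":0}
    - {"claw":0,"tx":0,"ty":0.06,"tz":0,"ax":0,"ay":0,"az":0}

```text
time: 9.25
eef_pos: [0.5618, -0.2098, 0.1204]
tcp_rot: [0.054, -0.705, 0.705, -0.054]
contact_force: [-5.3, 2.3, 16.0]
opening: 0.122
```

Emit:
play_rows:
  steps:
    - {"claw":0,"tx":0.05,"ty":-0.03,"tz":0,"ax":0,"ay":0,"az":0}
    - {"claw":0,"tx":0.05,"ty":-0.03,"tz":0,"ax":0,"ay":-3,"az":0}
    - {"claw":0,"tx":0.05,"ty":-0.03,"tz":0,"ax":0,"ay":-7,"az":0}
    - {"claw":0,"tx":0.05,"ty":-0.03,"tz":0,"ax":0,"ay":-11,"az":0}
    - {"claw":0,"tx":0.05,"ty":-0.03,"tz":0,"ax":0,"ay":-15,"az":0}
    - {"claw":0,"tx":0.05,"ty":-0.03,"tz":0,"ax":0,"ay":-15,"az":0}

```text
time: 9.75
eef_pos: [0.5628, -0.2102, 0.1204]
tcp_rot: [0.145, -0.691, 0.693, -0.148]
contact_force: [-0.9, 2.2, 11.0]
opening: 0.122
```

```bash
python3 -c "
from h import *
go([.5615,-.2095,.120],-21.3)"
```

```text
pos [ 0.5628 -0.2102  0.1204] t cm [ 0.09  0.04 -0.11] a deg [ -0.28 -44.79  -0.12] F [-0.9   2.17 10.95] M [ 0.29  0.2  -0.04] q [-0.53  0.21  1.84  0.    1.09  0.63] 0.12174738991567675
```

Emit:
play_rows:
  steps:
    - {"claw":0,"tx":0,"ty":0.06,"tz":0,"ax":0,"ay":0,"az":0}
    - {"claw":0,"tx":0,"ty":0.06,"tz":0,"ax":0,"ay":-4,"az":0}
    - {"claw":0,"tx":0,"ty":0.06,"tz":0,"ax":0,"ay":-8,"az":0}
    - {"claw":0,"tx":0,"ty":0.06,"tz":0,"ax":0,"ay":-12,"az":0}
    - {"claw":0,"tx":0,"ty":0.06,"tz":0,"ax":0,"ay":-15,"az":0}
    - {"claw":0,"tx":0,"ty":0.06,"tz":0,"ax":0,"ay":-15,"az":0}

```text
time: 10.25
eef_pos: [0.5633, -0.2102, 0.1204]
tcp_rot: [0.233, -0.665, 0.668, -0.237]
contact_force: [0.0, 1.8, 13.2]
opening: 0.122
```

```bash
python3 -c "
from h import *
go([.5615,-.2095,.120],-21.3)"
```

```text
pos [ 0.5633 -0.2102  0.1204] t cm [ 0.1   0.04 -0.17] a deg [ -0.36 -29.83  -0.11] F [ 0.03  1.8  13.21] M [0.35 0.16 0.04] q [-0.53  0.21  1.84  0.    1.09  0.37] 0.12241650284996053
```

Good; another 30° with the same hold.

Emit:
play_rows:
  steps:
    - {"claw":0,"tx":0,"ty":0,"tz":0,"ax":0,"ay":-4,"az":0}
    - {"claw":0,"tx":0,"ty":0,"tz":0,"ax":0,"ay":-8,"az":0}
    - {"claw":0,"tx":0,"ty":0,"tz":0,"ax":0,"ay":-12,"az":0}
    - {"claw":0,"tx":0,"ty":0,"tz":0,"ax":0,"ay":-15,"az":0}
    - {"claw":0,"tx":0,"ty":0,"tz":0,"ax":0,"ay":-15,"az":0}

```text
time: 10.67
eef_pos: [0.5634, -0.2101, 0.1204]
tcp_rot: [0.319, -0.629, 0.632, -0.322]
contact_force: [-0.2, 2.3, 13.6]
opening: 0.122
```

Emit:
play_rows:
  steps:
    - {"claw":0,"tx":0,"ty":0.02,"tz":0,"ax":0,"ay":-4,"az":0}
    - {"claw":0,"tx":0,"ty":0.02,"tz":0,"ax":0,"ay":-8,"az":0}
    - {"claw":0,"tx":0,"ty":0.02,"tz":0,"ax":0,"ay":-12,"az":0}
    - {"claw":0,"tx":0,"ty":0.02,"tz":0,"ax":0,"ay":-15,"az":0}
    - {"claw":0,"tx":0,"ty":0.02,"tz":0,"ax":0,"ay":-15,"az":0}

```text
time: 11.08
eef_pos: [0.5635, -0.2101, 0.1204]
tcp_rot: [0.398, -0.581, 0.585, -0.401]
contact_force: [0.6, 2.0, 13.8]
opening: 0.125
```

Run:
```python
from h import *
go([.5615,-.2095,.120],-21.3)
im,d=cams.read_camera("scene");cv2.imwrite("pics/s6.png",im);crop("pics/s6.png","pics/s6c.png",195,225,60,60,9)
```

```text
pos [ 0.5635 -0.2101  0.1204] t cm [ 0.02  0.04 -0.21] a deg [-0.4   0.17 -0.04] F [ 0.55  1.98 13.83] M [0.46 0.07 0.02] q [-0.53  0.21  1.84  0.    1.09 -0.16] 0.1246295155245352
```

View pics/s6c.png

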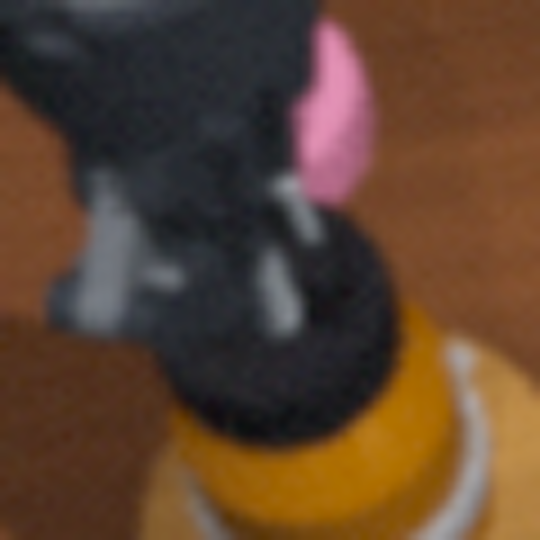

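Emit:
play_rows:
  steps:
    - {"claw":0,"tx":0,"ty":-0.2,"tz":0,"ax":0,"ay":0,"az":0}
    - {"claw":0,"tx":0,"ty":-0.4,"tz":0,"ax":0,"ay":0,"az":0}
    - {"claw":0,"tx":0,"ty":-0.5,"tz":0,"ax":0,"ay":0,"az":0}
    - {"claw":0,"tx":0,"ty":-0.5,"tz":0,"ax":0,"ay":0,"az":0}

```text
time: 11.47
eef_pos: [0.5634, -0.2101, 0.1241]
tcp_rot: [0.398, -0.582, 0.586, -0.401]
contact_force: [1.5, 1.0, 7.0]
opening: 0.125
```

Emit:
play_rows:
  steps:
    - {"claw":0,"tx":0,"ty":-0.15,"tz":0,"ax":0,"ay":0,"az":0}
    - {"claw":0,"tx":0,"ty":-0.3,"tz":0,"ax":0,"ay":0,"az":0}
    - {"claw":0,"tx":0,"ty":-0.4,"tz":0,"ax":0,"ay":0,"az":0}
    - {"claw":0,"tx":0,"ty":-0.4,"tz":0,"ax":0,"ay":0,"az":0}

```text
time: 11.8
eef_pos: [0.5634, -0.2101, 0.1278]
tcp_rot: [0.398, -0.582, 0.586, -0.401]
contact_force: [2.9, 0.7, 5.9]
opening: 0.126
```

Emit:
play_rows:
  steps:
    - {"claw":0,"tx":0,"ty":-0.1,"tz":0,"ax":0,"ay":0,"az":0}
    - {"claw":0,"tx":0,"ty":-0.2,"tz":0,"ax":0,"ay":0,"az":0}
    - {"claw":0,"tx":0,"ty":-0.2,"tz":0,"ax":0,"ay":0,"az":0}

```text
time: 12.05
eef_pos: [0.5623, -0.21, 0.1286]
tcp_rot: [0.398, -0.582, 0.585, -0.4]
contact_force: [2.4, -0.8, 6.9]
opening: 0.121
```

Emit:
play_rows:
  steps:
    - {"claw":0,"tx":0,"ty":-0.1,"tz":0,"ax":0,"ay":0,"az":0}
    - {"claw":0,"tx":0,"ty":-0.1,"tz":0,"ax":0,"ay":0,"az":0}
    - {"claw":0,"tx":0,"ty":-0.1,"tz":0,"ax":0,"ay":0,"az":0}

```text
time: 12.3
eef_pos: [0.5614, -0.2098, 0.1286]
tcp_rot: [0.399, -0.583, 0.584, -0.4]
contact_force: [1.7, 0.6, 4.8]
opening: 0.122
```

Emit:
play_rows:
  steps:
    - {"claw":0,"tx":0,"ty":-0.1,"tz":0,"ax":0,"ay":0,"az":0}
    - {"claw":0,"tx":0,"ty":-0.1,"tz":0,"ax":0,"ay":0,"az":0}
    - {"claw":0,"tx":0,"ty":-0.1,"tz":0,"ax":0,"ay":0,"az":0}

```text
time: 12.55
eef_pos: [0.5604, -0.2095, 0.1287]
tcp_rot: [-0.4, 0.584, -0.583, 0.399]
contact_force: [0.3, 0.1, 3.2]
opening: 0.121
```

Run:
```python
from h import *
go([.5615,-.2095,.130],-21.3)
im,d=cams.read_camera("scene");cv2.imwrite("pics/s7.png",im);crop("pics/s7.png","pics/s7c.png",195,225,60,60,9)
P=cloud("scene",d);q=P[235:280,195:255].reshape(-1,3);r=np.hypot(q[:,0]-.561,q[:,1]+.2095)
s=q[(r<.03)&(q[:,2]>.125)&(q[:,2]<.165)];print(np.histogram(s[:,2],bins=15))
```

```text
pos [ 0.5604 -0.2095  0.1287] t cm [-0.04 -0.13  0.1 ] a deg [0.05 0.07 0.  ] F [0.3  0.1  3.19] M [-0.06 -0.24 -0.01] q [-0.53  0.2   1.84 -0.    1.11 -0.16] 0.12054679318998777
(array([ 19,  12,  14,  19,  12,  17,  21,  72, 123,  31,   2,   4,  12,
        12,   4]), array([0.12514125, 0.12778762, 0.130434  , 0.13308037, 0.13572675,
       0.13837313, 0.1410195 , 0.14366588, 0.14631225, 0.14895863,
       0.151605  , 0.15425138, 0.15689776, 0.15954413, 0.16219051,
       0.16483688]))
```

Emit:
play_rows:
  steps:
    - {"claw":0,"tx":0,"ty":-0.1,"tz":0,"ax":0,"ay":0,"az":0}
    - {"claw":0,"tx":0,"ty":-0.1,"tz":0,"ax":0,"ay":0,"az":0}
    - {"claw":0,"tx":0,"ty":-0.1,"tz":0,"ax":0,"ay":0,"az":0}

```text
time: 12.85
eef_pos: [0.5596, -0.209, 0.1287]
tcp_rot: [-0.4, 0.585, -0.583, 0.399]
contact_force: [0.7, 0.9, -0.9]
opening: 0.119
```

Emit:
play_rows:
  steps:
    - {"claw":0,"tx":0,"ty":-0.1,"tz":0,"ax":0,"ay":0,"az":0}
    - {"claw":0,"tx":0,"ty":-0.1,"tz":0,"ax":0,"ay":0,"az":0}
    - {"claw":0,"tx":0,"ty":-0.1,"tz":0,"ax":0,"ay":0,"az":0}

```text
time: 13.1
eef_pos: [0.5604, -0.2094, 0.1305]
tcp_rot: [-0.399, 0.584, -0.583, 0.399]
contact_force: [0.2, -0.0, -0.6]
opening: 0.124
```

Emit:
play_rows:
  steps:
    - {"claw":0,"tx":0,"ty":-0.1,"tz":0,"ax":0,"ay":0,"az":0}
    - {"claw":0,"tx":0,"ty":-0.1,"tz":0,"ax":0,"ay":0,"az":0}
    - {"claw":0,"tx":0,"ty":-0.1,"tz":0,"ax":0,"ay":0,"az":0}

```text
time: 13.35
eef_pos: [0.5608, -0.2096, 0.132]
tcp_rot: [0.399, -0.583, 0.584, -0.399]
contact_force: [1.0, 0.5, -0.9]
opening: 0.119
```

Free, only the cap's weight. Lift straight off.

Emit:
play_rows:
  steps:
    - {"claw":0,"tx":0,"ty":-0.4,"tz":0,"ax":0,"ay":0,"az":0}
    - {"claw":0,"tx":0,"ty":-0.8,"tz":0,"ax":0,"ay":0,"az":0}
    - {"claw":0,"tx":0,"ty":-1.2,"tz":0,"ax":0,"ay":0,"az":0}
    - {"claw":0,"tx":0,"ty":-1.2,"tz":0,"ax":0,"ay":0,"az":0}

```text
time: 13.68
eef_pos: [0.5615, -0.21, 0.1455]
tcp_rot: [0.399, -0.583, 0.584, -0.4]
contact_force: [0.3, 0.0, -0.9]
opening: 0.121
```

Emit:
play_rows:
  steps:
    - {"claw":0,"tx":0,"ty":-1,"tz":0,"ax":0,"ay":0,"az":0}
    - {"claw":0,"tx":0,"ty":-2,"tz":0,"ax":0,"ay":0,"az":0}
    - {"claw":0,"tx":0,"ty":-3,"tz":0,"ax":0,"ay":0,"az":0}
    - {"claw":0,"tx":0,"ty":-4,"tz":0,"ax":0,"ay":0,"az":0}
    - {"claw":0,"tx":0,"ty":-5,"tz":0,"ax":0,"ay":0,"az":0}
    - {"claw":0,"tx":0,"ty":-6,"tz":0,"ax":0,"ay":0,"az":0}
    - {"claw":0,"tx":0,"ty":-6,"tz":0,"ax":0,"ay":0,"az":0}
    - {"claw":0,"tx":0,"ty":-6,"tz":0,"ax":0,"ay":0,"az":0}

```text
time: 14.35
eef_pos: [0.5612, -0.2098, 0.2051]
tcp_rot: [0.399, -0.583, 0.584, -0.4]
contact_force: [-0.3, 0.2, -1.8]
opening: 0.118
```

Run:
```python
from h import *
go([.512,.193,.205],-21.3)
im,d=cams.read_camera("scene");cv2.imwrite("pics/s8.png",im);crop("pics/s8.png","pics/s8c.png",170,195,110,110,5)
```

```text
pos [ 0.5612 -0.2098  0.2051] t cm [-35.77  -0.04 -19.17] a deg [-0.12  0.07  0.02] F [-0.28  0.21 -1.76] M [ 0.03 -0.02  0.04] q [-0.53  0.12  1.77  0.    1.24 -0.16] 0.11813733379786888
```

View pics/s8c.png

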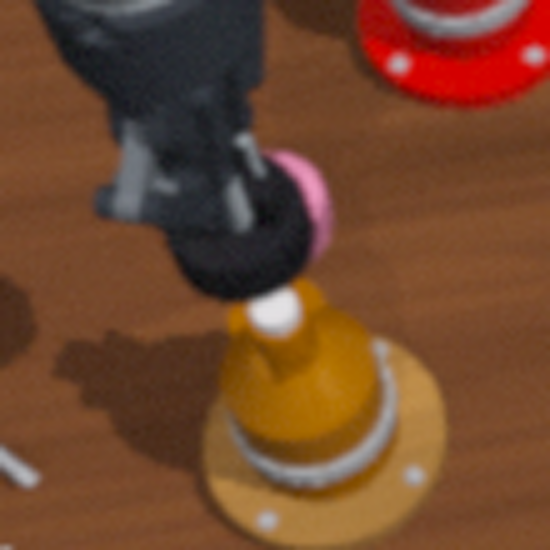

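Emit:
play_rows:
  steps:
    - {"claw":0,"tx":-1.5,"ty":0,"tz":-0.8,"ax":0,"ay":0,"az":0}
    - {"claw":0,"tx":-4.5,"ty":0,"tz":-2.4,"ax":0,"ay":0,"az":0}
    - {"claw":0,"tx":-7.8,"ty":0,"tz":-4.2,"ax":0,"ay":0,"az":0}
    - {"claw":0,"tx":-11.1,"ty":0,"tz":-5.9,"ax":0,"ay":0,"az":0}
    - {"claw":0,"tx":-14.4,"ty":0,"tz":-7.7,"ax":0,"ay":0,"az":0}
    - {"claw":0,"tx":-17.7,"ty":0,"tz":-9.5,"ax":0,"ay":0,"az":0}
    - {"claw":0,"tx":-21,"ty":0,"tz":-11.3,"ax":0,"ay":0,"az":0}
    - {"claw":0,"tx":-24.3,"ty":0,"tz":-13,"ax":0,"ay":0,"az":0}
    - {"claw":0,"tx":-27.6,"ty":0,"tz":-14.8,"ax":0,"ay":0,"az":0}
    - {"claw":0,"tx":-30.9,"ty":0,"tz":-16.6,"ax":0,"ay":0,"az":0}
    - {"claw":0,"tx":-33.6,"ty":0,"tz":-18,"ax":0,"ay":0,"az":0}
    - {"claw":0,"tx":-35,"ty":0,"tz":-18.8,"ax":0,"ay":0,"az":0}

```text
time: 15.4
eef_pos: [0.5101, 0.1886, 0.2029]
tcp_rot: [-0.401, 0.584, -0.582, 0.4]
contact_force: [0.6, -0.2, -1.2]
opening: 0.124
```

Emit:
play_rows:
  steps:
    - {"claw":0,"tx":-0.7,"ty":0,"tz":-0.4,"ax":0,"ay":0,"az":0}
    - {"claw":0,"tx":-0.7,"ty":0,"tz":-0.4,"ax":0,"ay":0,"az":0}
    - {"claw":0,"tx":-0.7,"ty":0,"tz":-0.4,"ax":0,"ay":0,"az":0}

```text
time: 15.65
eef_pos: [0.5105, 0.1926, 0.2033]
tcp_rot: [-0.4, 0.583, -0.583, 0.399]
contact_force: [-0.4, -0.9, -0.8]
opening: 0.12
```

Run:
```python
from h import *
go([.512,.193,.015],-21.3)
im,d=cams.read_camera("scene");cv2.imwrite("pics/s9.png",im);crop("pics/s9.png","pics/s9c.png",330,170,120,120,5)
P=cloud("scene",d);r=np.hypot(P[...,0]-.512,P[...,1]-.193);Z=P[...,2]
s=P[(r<.045)&(Z>.215)&(Z<.23)];print(len(s),cv2.minEnclosingCircle((s[:,:2]*1000).astype(np.float32)),np.median(s[:,2]))
```

```text
pos [0.5105 0.1926 0.2033] t cm [-0.11 18.83  0.14] a deg [0.04 0.12 0.06] F [-0.41 -0.9  -0.77] M [-0.04 -0.02  0.  ] q [ 0.18  0.01  1.9  -0.    1.24  0.55] 0.12046984418657108
289 ((511.3465576171875, 190.8154296875), 29.972545623779297) 0.22162680116773711
```

View pics/s9c.png

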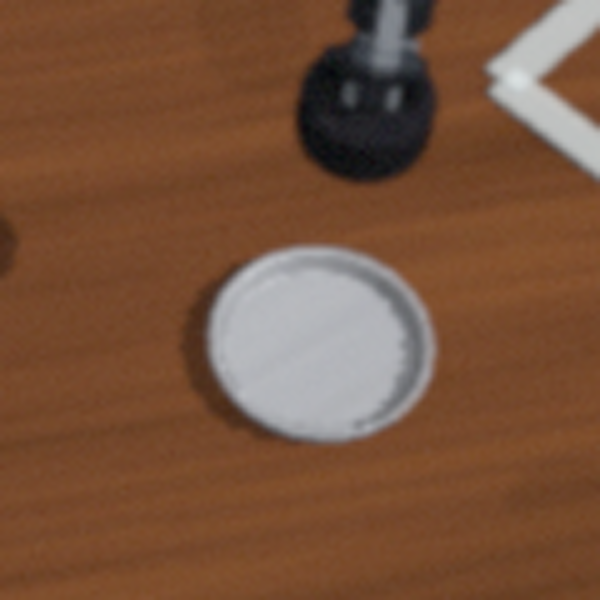

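Emit:
play_rows:
  steps:
    - {"claw":0,"tx":-0.1,"ty":1.5,"tz":0.1,"ax":0,"ay":0,"az":0}
    - {"claw":0,"tx":-0.1,"ty":4,"tz":0.1,"ax":0,"ay":0,"az":0}
    - {"claw":0,"tx":-0.1,"ty":6.5,"tz":0.1,"ax":0,"ay":0,"az":0}
    - {"claw":0,"tx":-0.1,"ty":9,"tz":0.1,"ax":0,"ay":0,"az":0}
    - {"claw":0,"tx":-0.1,"ty":11,"tz":0.1,"ax":0,"ay":0,"az":0}
    - {"claw":0,"tx":-0.1,"ty":13,"tz":0.1,"ax":0,"ay":0,"az":0}
    - {"claw":0,"tx":-0.1,"ty":14.5,"tz":0.1,"ax":0,"ay":0,"az":0}
    - {"claw":0,"tx":-0.1,"ty":15.5,"tz":0.1,"ax":0,"ay":0,"az":0}
    - {"claw":0,"tx":-0.1,"ty":16.5,"tz":0.1,"ax":0,"ay":0,"az":0}
    - {"claw":0,"tx":-0.1,"ty":17,"tz":0.1,"ax":0,"ay":0,"az":0}
    - {"claw":0,"tx":-0.1,"ty":17,"tz":0.1,"ax":0,"ay":0,"az":0}
    - {"claw":0,"tx":-0.1,"ty":17,"tz":0.1,"ax":0,"ay":0,"az":0}

```text
time: 16.7
eef_pos: [0.5128, 0.1931, 0.0344]
tcp_rot: [0.399, -0.583, 0.584, -0.399]
contact_force: [0.5, -0.5, -1.1]
opening: 0.117
```

Run:
```python
from h import *
go([.512,.193,.015],-21.3)
im,d=cams.read_camera("scene");cv2.imwrite("pics/s10.png",im);crop("pics/s10.png","pics/s10c.png",340,190,100,90,6)
P=cloud("scene",d);r=np.hypot(P[...,0]-.512,P[...,1]-.193);Z=P[...,2]
s=P[(r<.04)&(Z>.04)&(Z<.06)];print(len(s),cv2.minEnclosingCircle((s[:,:2]*1000).astype(np.float32)),np.median(s[:,2]))
```

```text
pos [0.5128 0.1931 0.0344] t cm [ 0.04  1.94 -0.07] a deg [-0.04  0.05 -0.02] F [ 0.47 -0.45 -1.09] M [ 0.08 -0.05 -0.04] q [ 0.18  0.22  2.01 -0.    0.91  0.55] 0.11695437594459442
255 ((513.62841796875, 192.59938049316406), 30.63959312438965) 0.05226917639048036
```

View pics/s10c.png

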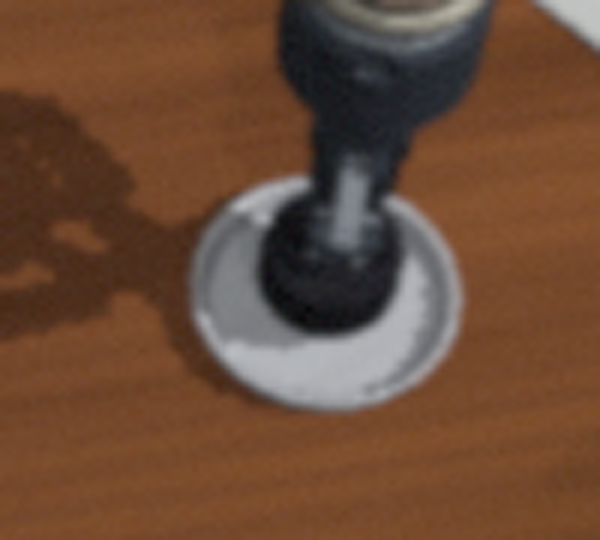

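Emit:
play_rows:
  steps:
    - {"claw":0,"tx":0,"ty":0.4,"tz":0,"ax":0,"ay":0,"az":0}
    - {"claw":0,"tx":0,"ty":0.8,"tz":0,"ax":0,"ay":0,"az":0}
    - {"claw":0,"tx":0,"ty":1.2,"tz":0,"ax":0,"ay":0,"az":0}
    - {"claw":0,"tx":0,"ty":1.5,"tz":0,"ax":0,"ay":0,"az":0}
    - {"claw":0,"tx":0,"ty":1.6,"tz":0,"ax":0,"ay":0,"az":0}
    - {"claw":0,"tx":0,"ty":1.6,"tz":0,"ax":0,"ay":0,"az":0}

```text
time: 17.25
eef_pos: [0.5119, 0.1933, 0.0173]
tcp_rot: [-0.4, 0.584, -0.583, 0.399]
contact_force: [0.1, 0.7, -0.7]
opening: 0.12
```

Emit:
play_rows:
  steps:
    - {"claw":0,"tx":0,"ty":0.1,"tz":0,"ax":0,"ay":0,"az":0}
    - {"claw":0,"tx":0,"ty":0.1,"tz":0,"ax":0,"ay":0,"az":0}
    - {"claw":0,"tx":0,"ty":0.1,"tz":0,"ax":0,"ay":0,"az":0}

```text
time: 17.5
eef_pos: [0.5124, 0.1933, 0.017]
tcp_rot: [0.399, -0.584, 0.584, -0.399]
contact_force: [0.4, 0.5, -0.0]
opening: 0.12
```

Emit:
play_rows:
  steps:
    - {"claw":0,"tx":0,"ty":0.1,"tz":0,"ax":0,"ay":0,"az":0}
    - {"claw":0,"tx":0,"ty":0.1,"tz":0,"ax":0,"ay":0,"az":0}
    - {"claw":0,"tx":0,"ty":0.1,"tz":0,"ax":0,"ay":0,"az":0}

```text
time: 17.75
eef_pos: [0.5124, 0.1933, 0.016]
tcp_rot: [0.399, -0.584, 0.584, -0.399]
contact_force: [0.4, -0.1, -0.1]
opening: 0.123
```

Emit:
play_rows:
  steps:
    - {"claw":0,"tx":0,"ty":0.08,"tz":0,"ax":0,"ay":0,"az":0}
    - {"claw":0,"tx":0,"ty":0.08,"tz":0,"ax":0,"ay":0,"az":0}
    - {"claw":0,"tx":0,"ty":0.08,"tz":0,"ax":0,"ay":0,"az":0}

```text
time: 18.0
eef_pos: [0.5123, 0.1933, 0.0151]
tcp_rot: [-0.399, 0.584, -0.584, 0.399]
contact_force: [-0.5, -0.3, -0.9]
opening: 0.12
```

Emit:
play_rows:
  steps:
    - {"claw":0,"tx":0,"ty":0.08,"tz":0,"ax":0,"ay":0,"az":0}
    - {"claw":0,"tx":0,"ty":0.08,"tz":0,"ax":0,"ay":0,"az":0}
    - {"claw":0,"tx":0,"ty":0.08,"tz":0,"ax":0,"ay":0,"az":0}

```text
time: 18.25
eef_pos: [0.5125, 0.1933, 0.0146]
tcp_rot: [0.399, -0.583, 0.584, -0.399]
contact_force: [-0.0, -0.4, 1.9]
opening: 0.122
```

Emit:
play_rows:
  steps:
    - {"claw":0,"tx":0,"ty":0.08,"tz":0,"ax":0,"ay":0,"az":0}
    - {"claw":0,"tx":0,"ty":0.08,"tz":0,"ax":0,"ay":0,"az":0}
    - {"claw":0,"tx":0,"ty":0.08,"tz":0,"ax":0,"ay":0,"az":0}

```text
time: 18.5
eef_pos: [0.5125, 0.1933, 0.0146]
tcp_rot: [-0.4, 0.584, -0.584, 0.399]
contact_force: [-2.8, -0.3, 6.8]
opening: 0.122
```

Emit:
play_rows:
  steps:
    - {"claw":0,"tx":0,"ty":-0.1,"tz":0,"ax":0,"ay":0,"az":0}
    - {"claw":0,"tx":0,"ty":-0.1,"tz":0,"ax":0,"ay":0,"az":0}
    - {"claw":1.2,"tx":0,"ty":-0.1,"tz":0,"ax":0,"ay":0,"az":0}
    - {"claw":1.4,"tx":0,"ty":-0.1,"tz":0,"ax":0,"ay":0,"az":0}
    - {"claw":1.8,"tx":0,"ty":-0.1,"tz":0,"ax":0,"ay":0,"az":0}
    - {"claw":2.5,"tx":0,"ty":-0.1,"tz":0,"ax":0,"ay":0,"az":0}
    - {"claw":3.5,"tx":0,"ty":-0.1,"tz":0,"ax":0,"ay":0,"az":0}
    - {"claw":3.5,"tx":0,"ty":-0.1,"tz":0,"ax":0,"ay":0,"az":0}
    - {"claw":3.5,"tx":0,"ty":-0.1,"tz":0,"ax":0,"ay":0,"az":0}
  grip_force: 30

```text
time: 19.25
eef_pos: [0.5123, 0.1933, 0.0145]
tcp_rot: [-0.399, 0.584, -0.584, 0.399]
contact_force: [-1.0, -0.5, 0.3]
opening: 0.411
```

Emit:
play_rows:
  steps:
    - {"claw":3.5,"tx":0,"ty":-0.5,"tz":0,"ax":0,"ay":0,"az":0}
    - {"claw":3.5,"tx":0,"ty":-1.5,"tz":0,"ax":0,"ay":0,"az":0}
    - {"claw":3.5,"tx":0,"ty":-3,"tz":0,"ax":0,"ay":0,"az":0}
    - {"claw":3.5,"tx":0,"ty":-5,"tz":0,"ax":0,"ay":0,"az":0}
    - {"claw":3.5,"tx":0,"ty":-8,"tz":0,"ax":0,"ay":0,"az":0}
    - {"claw":3.5,"tx":0,"ty":-11,"tz":0,"ax":0,"ay":0,"az":0}
    - {"claw":3.5,"tx":0,"ty":-14,"tz":0,"ax":0,"ay":0,"az":0}
    - {"claw":3.5,"tx":0,"ty":-17,"tz":0,"ax":0,"ay":0,"az":0}
    - {"claw":3.5,"tx":0,"ty":-18,"tz":0,"ax":0,"ay":0,"az":0}
    - {"claw":3.5,"tx":0,"ty":-18,"tz":0,"ax":0,"ay":0,"az":0}

```text
time: 20.08
eef_pos: [0.5147, 0.1938, 0.1995]
tcp_rot: [0.397, -0.582, 0.585, -0.402]
contact_force: [0.5, -0.0, 0.3]
opening: 0.41
```

Run:
```python
from h import *
go([.512,.193,.205],-21.3)
im,d=cams.read_camera("scene");cv2.imwrite("pics/s11.png",im)
P=cloud("scene",d);r=np.hypot(P[...,0]-.512,P[...,1]-.193);Z=P[...,2]
s=P[(r<.04)&(Z>.029)&(Z<.037)];print(len(s),cv2.minEnclosingCircle((s[:,:2]*1000).astype(np.float32)),np.median(s[:,2]))
s=P[(r<.04)&(Z>.045)&(Z<.07)];print(len(s),cv2.minAreaRect((s[:,:2]*1000).astype(np.float32)),np.median(s[:,2]))
s=P[(Z>.012)&(Z<.02)&(r<.07)&(r>.045)][:,:2];print(cv2.minEnclosingCircle((s*1000).astype(np.float32)))
```

```text
pos [0.5147 0.1938 0.1995] t cm [ 0.17 -0.55 -0.22] a deg [-0.44  0.08 -0.27] F [ 0.48 -0.01  0.31] M [-0.04 -0.03 -0.01] q [0.18 0.01 1.9  0.   1.22 0.55] 0.4102125682354056
241 ((511.8014221191406, 191.10057067871094), 30.95416831970215) 0.03309421768734056
113 ((513.500732421875, 191.8225860595703), (43.299137115478516, 15.192503929138184), 63.51295852661133) 0.05371968162623186
((511.26922607421875, 193.45457458496094), 56.08850860595703)
```

View pics/s11.png

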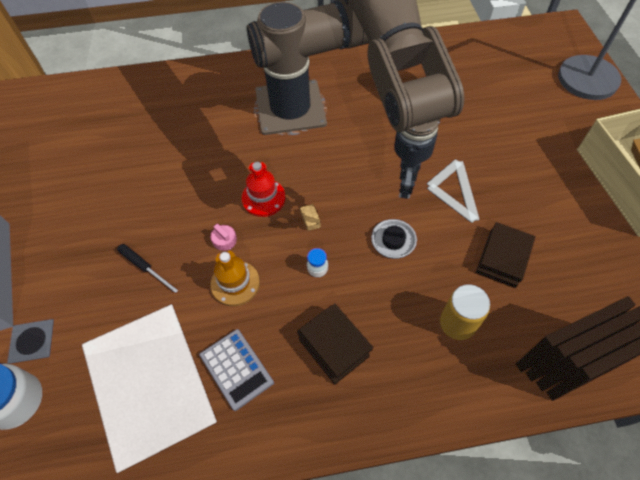

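```bash
python3 -c "
from plant import ctrl
print(ctrl.get_state()['time'],ctrl.sign_off())"
```

```text
the job is handed in; nothing more can be done
20.1333 None
```

The cap is off the finish bottle and sits upright in the steel dish, bar on top. The job is handed in at about 20 s of the 72 s allowed.

- **Opening:** I pressed the cap down about 8 mm until the force rose sharply at the stop. I then turned it 60° (1.05 rad) counterclockwise with readings of 11–14 N, and eased it up until only its weight showed. The largest upward reading between moves was 16 N. After the first 15° of turn, the reading was 11 N, only about 1.6 N above the spring, so I pressed a little more before going on.
- **Placing:** I lowered the cap until it touched the dish floor, and the last step pressed it to about 7 N. I eased off, opened the fingers and backed straight up.
- **Last checks:** The cap's flat top measures 33 mm high, as expected on the 5 mm dish floor, with the bar above it. It is about 2 mm off the dish's centre. The dish rim is within about 1 mm of where it started. In the last picture the other things looked unmoved and the gripper was clear, but I checked those by eye only.
- **Disagreement:** The reported fingertip height read about 25 mm lower than the cameras showed. Because of this, my first close shut on nothing above the bar, with no contact force read. I corrected for the offset and gripped again. The offset held for the rest of the job.

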